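# Two-button interlock reset on a guarded control box

## Robot

A 7-joint arm with a two-finger parallel gripper is mounted at the origin on a cart in front of the work surface, level with it; the furniture and walls round the work are solid. World frame = base frame: x ahead of the robot, y to its left, z up, the work surface at z = 0. Lengths are in mm, angles in degrees, forces in N, time in s.
With the tool pointing down it reaches from about 350 to 900 mm from the base axis. Payload 19.9 kg.
Tool frame: the origin (TCP) lies on the centre line of the jaws, within the pads' length; the fingertips stand 8 mm ahead of it and the grasp point (between the pads) lies 11 mm behind it; x points along the fingers, y is the direction in which the jaws open and shut, and the axes are right-handed (so a half turn about x gives the same grasp; the last joint's range is limited). The gripper opens to 85 mm and grips with 20 to 120 N. Pads are 22 mm wide; open, the fingers measure 114 mm over their backs; the gripper's body (76 mm by 85 mm) begins 54 mm behind the grasp point. The pads swing forward as they close: fully open they stand 13 mm farther back than shut.
Start: joints at [-69.414, 23.915, -0.59, 92.452, 0.269, 63.638, -3.037], TCP at [243.835, 575.454, 239.26] pointing down, gripper open.
Joint ranges: [-161.28, 161.28], [-22.2, 115.67], [-73.04, 71.86], [3.21, 147.25], [-68.34, 248.33], [10.77, 114.83], [-161.83, 161.83]. Speed limits (degrees/s): [108.29, 108.29, 136.94, 136.94, 172.46, 172.46, 172.46].

## Interface

Orientations are given as a 3x3 rotation matrix whose columns are the frame's x, y, z axes.
In Python, from station import bot, cams, job gives the robot as it stands.
- The arm moves only by the shell command python3 -m inch 'ROWS' [FORCE]. ROWS is JSON, a list of rows, each an object of numbers: "tx", "ty", "tz": the shift along the tool's x, y, z in cm; "wx", "wy", "wz": the turn, a rotation vector about the tool's x, y, z in degrees; "grip": the gripper's target within -1 to 1 (fully open at 1, half-way at 0, shut at -1). A call has 1 to 10 rows; each row is the pose to reach, as a shift and turn from the pose commanded when the call began, along the tool's axes at that moment; what a row does not reach only later rows make up. A row lasts 1/12 s, in which the tool goes at most 41.7 mm and 7.16 degrees, less where a joint would pass 70% of its speed; a pose out of reach is approached as far as the arm can. A call with a gripper value outside its range is refused whole. The fingers move at their own pace and stop on an object; FORCE is the grip in N (left out, the last holds). Time passes only in rows, so rows that repeat a pose let the fingers close. It gives the time, the measured TCP pose, the force and the opening at its end, in the units of the state.
- bot.get_state(): the state, without advancing time (a new reading comes with each control period).
- cams.camera(name): name is "scene" or "top" or "wrist"; returns a dict with "pixels" (400x640x3 uint8, red, green, blue), "intrinsics" (3x3 intrinsics, pixels), "position" and "attitude" of the camera in the world; the wrist camera has in their place "T_tool_cam" (4x4, takes a point from camera to tool coordinates, whose origin is the TCP and whose axes are the tool frame's). Camera axes: x right, y up, looking along -z (the intrinsics and any distortion apply to the point x, -y, -z); pixel columns grow to the right and rows downward; lengths in mm; the calibration is good to about 2 mm. A picture is of the moment at which its call begins: read the wrist's pose just before it. There is no depth.
- job.close_job(): hands the job in, once; it reports no verdict.
The state is a dict: "clock": time; "joint_positions": joint angles; "joint_vel": joint speeds; "joint_efforts": joint torques, N m; "position": TCP position; "tool_rot": TCP orientation; "contact_force": force on the tool from outside, world axes, zero at the start; "wrist_torque": the same for the moment, N m; "width": finger opening in mm.
Only numpy, scipy, OpenCV 4.12 (cv2) and the standard library are available. Lean on these libraries where they do the work, as an engineer would, in place of code of your own. Each camera call takes 0.05 s, during which the arm holds its last target. There are 200 camera calls.

## Task

Reset the bench interlock at the small control box: push the metal guard on the box all the way back to its far stop with your fingertips, so that it uncovers the buttons. Then press the two round buttons down together, one fingertip on each, hold both fully down for three seconds, and let go, leaving the guard open. Do not press the small square key between them, and do not grasp or shift the bottle, the cap, the dish or the marker.

Things in the scene. Friction and masses are not known exactly. Their poses are not given: they have to be found in the camera images.
- panel: Low grey control box fixed to the bench, 140 (x) by 130 (y) mm, white deck 30 mm up. Origin on the bench; the box spans x -75 to +65 mm; x points away from the robot (within 26 degrees), y left, z up. Button row at x = -35 mm: round buttons at y = +28 and -28, square key at y = 0. Guide rails 4 mm high along x at y = +-52.5 mm; else only the guard stands on the deck.
- guard (a joint): Slide of the grey metal guard, m: 0 to 0.008 at the start, over the buttons; 0.062 at the far stop; grows towards box +x. Friction 1.5 N, stays where left. A hood 50 (x) by 100 (y) mm, centred over the button row at 0, roof 49 mm above the bench; at the stop it covers box x = +2 to +52 mm. On its roof stands a push lip 6 mm thick, 80 mm wide, near face 17 mm beyond the hood's centre.
- guard_lip (a point): Top edge of the near face of the guard's push lip, at the middle of its width, 66 mm above the bench and 17 mm above the guard's roof; fingertips on the near side of it push it towards the box's +x. Moves with the guard.
- reset_left (a joint): Left round button (box y = +28 mm), 24 mm across, black; top 12 mm above the deck (42 mm above the bench) when up. Joint value: 0 up, 0.006 m fully down; moves along the box's -z. Spring: about 2 N to start it moving, 5 N fully down; comes up by itself when let go.
- reset_right (a joint): Right round button (box y = -28 mm), same as the left one. Joint value: 0 up, 0.006 m fully down; moves along the box's -z. Spring: about 2 N to start it moving, 5 N fully down; comes up by itself when let go.
- reset_left_top (a point): Centre of the left round button's top. The two tops are 56 mm apart.
- reset_right_top (a point): Centre of the right round button's top.
- centre_key (a joint): Square key midway between the round buttons, 14 by 14 mm, black, top 8 mm above the deck; not to be pressed. Joint value: 0 up, 0.004 m fully down.
- bottle: Small brown bottle with a white cap, 41 mm across, 70 mm tall, standing loose beside or behind the box; origin under its centre. Leave alone.
- cap: Ribbed orange screw cap lying loose beside or behind the box, 46 mm across, 17 mm tall; origin under its centre. Leave alone.
- dish: Closed petri dish lying loose beside or behind the box, 60 mm across, 15 mm tall; origin under its centre. Leave alone.
- marker: Black marker, 144 mm long, 15 mm thick, lying loose on the black notebook at the left of the bench; origin under its middle. Leave alone.

How it is judged:
By the outcome, as a careful person would: the job done as asked, in the order asked, and still so for the second after the job is handed in, with the robot touching nothing.
It also fails if it takes over 50 s, if anything falls off the work surface, if the arm or the gripper's body presses on something with over 40 N, if the wrist force passes 120 N, or if a joint passes its speed limit or range.

## Working session

There is one attempt and no reset: what is moved stays moved. The work goes in short steps, Python scripts to look and compute and a shell command to move; the robot and the scene stay as the last step left them, time stands still between calls to the robot, and variables do not carry over. Pictures are saved under pics/ and viewed, about 8 in all and at most 12, crops included, and the job is handed in when it is done.

```bash
ls; mkdir -p pics
cat > h.py <<'E'
from station import bot,cams,job
import numpy as np,cv2
def snap(n,f):
    s=bot.get_state(); c=cams.camera(n); cv2.imwrite('pics/'+f,c['pixels'][:,:,::-1]); 
    np.savez('pics/'+f+'.npz',**{k:np.array(v) for k,v in c.items() if k!='name'},pos=s['position'],rot=s['tool_rot']); return c
def ray(f,uv):
    d=np.load('pics/'+f+'.npz'); K=d['intrinsics']
    if 'T_tool_cam' in d:
        T=np.eye(4);T[:3,:3]=d['rot'];T[:3,3]=d['pos'];T=T@d['T_tool_cam'];R=T[:3,:3];p=T[:3,3]
    else: R=d['attitude'];p=d['position']
    v=np.linalg.inv(K)@[uv[0],uv[1],1]; return p,R@(v*[1,-1,-1])
def onz(f,uv,z):
    p,v=ray(f,uv); return p+v*(z-p[2])/v[2]
E
python3 - <<'E'
from h import *
for n in('top','scene'):
    c=snap(n,n+'0.png'); print([k for k in c],c['intrinsics'],c.get('position'))
s=bot.get_state();print(s)
E
```

```text
pics
['pixels', 'intrinsics', 'position', 'attitude'] [[420.79841702   0.         319.07121267]
 [  0.         420.79841702 196.48667476]
 [  0.           0.           1.        ]] [ 411.32058331   14.141088   1314.16525119]
['pixels', 'intrinsics', 'position', 'attitude'] [[506.92673904   0.         327.61761131]
 [  0.         506.92673904 200.38819967]
 [  0.           0.           1.        ]] [ 230.96877929  716.26439032 1319.05348949]
{'clock': 0.1, 'joint_positions': array([-69.41287262,  23.94710012,  -0.59029373,  92.47882537,
         0.26838053,  63.6385785 ,  -3.03708263]), 'joint_vel': array([-0.02218238, -0.05936055, -0.070945  , -0.0780153 ,  0.05193455,
        0.10486468,  0.07022023]), 'joint_efforts': array([ 5.24695733e-04, -8.65820503e+01,  6.79872874e-01, -4.35628116e+01,
        1.92468683e-02,  5.06836353e-03, -4.31153012e-06]), 'position': array([243.74787238, 575.20506992, 238.71963608]), 'tool_rot': array([[-3.63262975e-04,  3.90173221e-01,  9.20741400e-01],
       [-1.04024910e-03,  9.20740815e-01, -3.90173384e-01],
       [-9.99999393e-01, -1.09953596e-03,  7.14062946e-05]]), 'contact_force': array([ 0.99824306,  0.47689049, -1.00078842]), 'wrist_torque': array([-0.00779635,  0.00383978,  0.04459691]), 'width': 85.26034908354117}
```

View pics/top0.png

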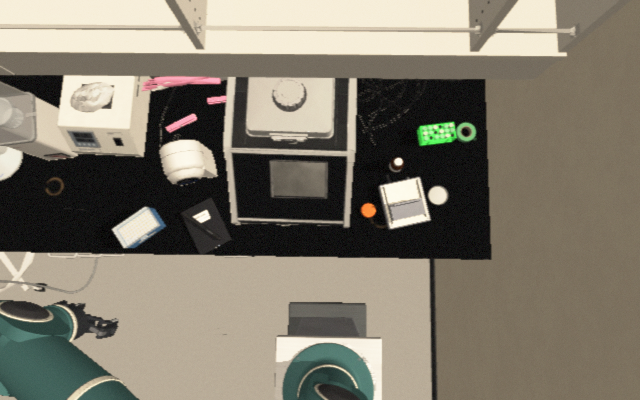

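View pics/scene0.png

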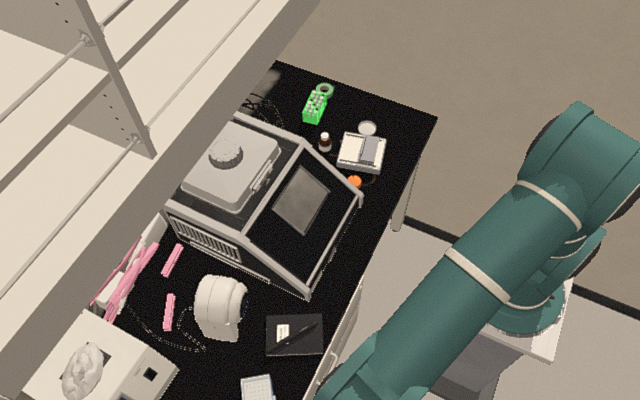

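The top view shows the panel at about (405,203), with the guard as a grey patch at about (407,211). The cap is at (368,210), the dish at (438,195) and the bottle at (397,164). A tall instrument stands left of column 355.

Run:
```python
from h import *
im=cv2.imread('pics/top0.png'); c=im[150:245,350:460]
cv2.imwrite('pics/crop0.png',cv2.resize(c,None,fx=7,fy=6,interpolation=cv2.INTER_NEAREST)[:600] if 0 else cv2.resize(c,None,fx=6,fy=6,interpolation=cv2.INTER_NEAREST))
hsv=cv2.cvtColor(im,cv2.COLOR_BGR2HSV)
m=((hsv[...,2]>70)&(hsv[...,1]<90)).astype(np.uint8); m[:150]=0;m[245:]=0;m[:,:360]=0;m[:,460:]=0
for k in cv2.findContours(m,cv2.RETR_EXTERNAL,cv2.CHAIN_APPROX_NONE)[0]:
    if cv2.contourArea(k)>50:
        r=cv2.minAreaRect(k); print(r)
        for q in cv2.boxPoints(r): print(q,onz('top0.png',q,30).round())
```

```text
((437.5, 195.0), (18.0, 19.0), 90.0)
[428. 186.] [ 609. -302.   30.]
[447. 186.] [ 610. -361.   30.]
[447. 204.] [ 555. -359.   30.]
[428. 204.] [ 554. -301.   30.]
((404.27044677734375, 202.0246124267578), (47.46840286254883, 43.68925476074219), 76.75948333740234)
[377.57043 183.92462] [ 614. -147.   30.]
[420.09833 173.91806] [ 647. -279.   30.]
[430.97046 220.1246 ] [ 504. -310.   30.]
[388.44257 230.13116] [ 472. -180.   30.]
((397.5, 161.5), (9.0, 9.0), 90.0)
[393. 157.] [ 699. -195.   30.]
[402. 157.] [ 699. -223.   30.]
[402. 166.] [ 671. -223.   30.]
[393. 166.] [ 670. -195.   30.]
```

View pics/crop0.png

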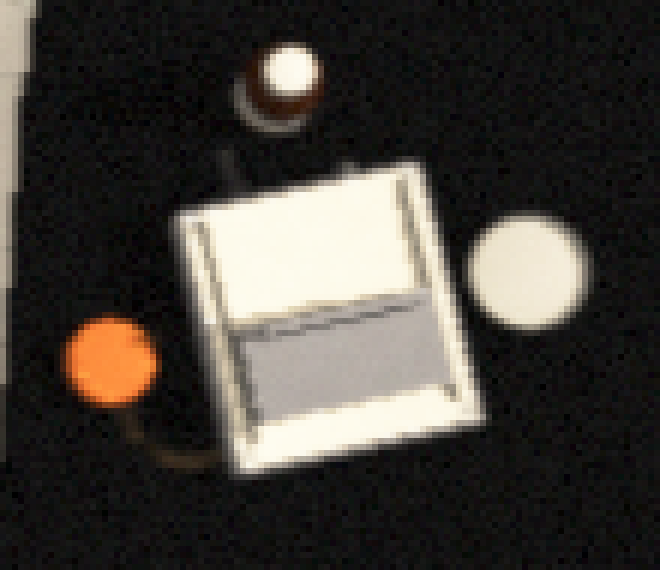

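```bash
cat >> h.py <<'E'
def to(p,yaw=None):
    "shift in tool axes (cm), and wx turn, to bring TCP to world p, tool y at yaw"
    s=bot.get_state();R=s['tool_rot'];d=R.T@(np.array(p)-s['position'])/10
    a=np.degrees(np.arctan2(R[1,1],R[0,1])); w=None if yaw is None else -((yaw-a+180)%360-180)
    print('t',d.round(2),'wx',w,'now',s['position'].round(1),'yaw',round(a,2),'F',s['contact_force'].round(1),'w',round(s['width'],1),'t',s['clock'],'j7',s['joint_positions'][6].round(1))
E
python3 - <<'E'
from h import *
to([360,200,290],103)
print(cams.camera('wrist')['T_tool_cam'].round(2))
E
```

```text
t [ -5.09 -30.02  25.34] wx -35.96529282992191 now [243.7 575.2 238.7] yaw 67.03 F [ 1.   0.5 -1. ] w 85.3 t 0.1 j7 -3.0
[[   0.      0.32   -0.95 -134.9 ]
 [   1.      0.      0.      0.68]
 [   0.     -0.95   -0.32  -84.29]
 [   0.      0.      0.      1.  ]]
```

```bash
python3 -m inch '[{"tx":-5,"ty":-30,"tz":25.3,"wx":-20,"grip":0},{"tx":-5,"ty":-30,"tz":25.3,"wx":-20,"grip":0},{"tx":-5,"ty":-30,"tz":25.3,"wx":-20,"grip":0},{"tx":-5,"ty":-30,"tz":25.3,"wx":-20,"grip":0},{"tx":-5,"ty":-30,"tz":25.3,"wx":-20,"grip":0},{"tx":-5,"ty":-30,"tz":25.3,"wx":-20,"grip":0},{"tx":-5,"ty":-30,"tz":25.3,"wx":-20,"grip":0},{"tx":-5,"ty":-30,"tz":25.3,"wx":-20,"grip":0},{"tx":-5,"ty":-30,"tz":25.3,"wx":-20,"grip":0},{"tx":-5,"ty":-30,"tz":25.3,"wx":-20,"grip":0}]' 20; python3 -c "
from h import *
to([360,-200,290],103)"
```

```text
t [ -5.05 -66.85  40.95] wx -35.96346334927301 now [243.7 575.2 238.8] yaw 67.04 F [-0.5  0.3  0.1] w 85.5 t 0.15 j7 -3.0invalid input
```

```bash
python3 -m inch '[{"tx":-5,"ty":-30,"tz":25.3,"wx":-20,"wy":0,"wz":0,"grip":0},{"tx":-5,"ty":-30,"tz":25.3,"wx":-20,"wy":0,"wz":0,"grip":0}]'; python3 -c "
from h import *
to([360,-200,290],103)"
```

```text
clock: 0.32
position: [267.2, 496.2, 248.6]
tool_rot: [[-0.001, 0.142, 0.99], [-0.002, 0.99, -0.142], [-1.0, -0.002, -0.001]]
contact_force: [1.2, -0.2, 1.1]
width: 63.8
t [ -4.03 -67.59  19.1 ] wx -21.18427538508422 now [267.2 496.2 248.6] yaw 81.82 F [ 1.2 -0.2  1.1] w 63.8 t 0.3167 j7 16.3
```

```bash
python3 -m inch '[{"tx":-4,"ty":-37.9,"tz":14.8,"wx":-10,"wy":0,"wz":0,"grip":0},{"tx":-4,"ty":-37.9,"tz":14.8,"wx":-21,"wy":0,"wz":0,"grip":0},{"tx":-4,"ty":-37.9,"tz":14.8,"wx":-21,"wy":0,"wz":0,"grip":0},{"tx":-4,"ty":-37.9,"tz":14.8,"wx":-21,"wy":0,"wz":0,"grip":0},{"tx":-4,"ty":-37.9,"tz":14.8,"wx":-21,"wy":0,"wz":0,"grip":0},{"tx":-4,"ty":-37.9,"tz":14.8,"wx":-21,"wy":0,"wz":0,"grip":0},{"tx":-4,"ty":-37.9,"tz":14.8,"wx":-21,"wy":0,"wz":0,"grip":0},{"tx":-4,"ty":-37.9,"tz":14.8,"wx":-21,"wy":0,"wz":0,"grip":0},{"tx":-4,"ty":-37.9,"tz":14.8,"wx":-21,"wy":0,"wz":0,"grip":0},{"tx":-4,"ty":-37.9,"tz":14.8,"wx":-21,"wy":0,"wz":0,"grip":0}]'; python3 -c "
from h import *
to([370,-270,250],103)"
```

```text
clock: 1.15
position: [357.5, 97.1, 290.1]
tool_rot: [[0.0, -0.213, 0.977], [0.001, 0.977, 0.213], [-1.0, 0.0, 0.0]]
contact_force: [2.2, 1.0, -0.0]
width: 43.0
t [  3.99 -36.13  -6.61] wx -0.6803579977192555 now [357.5  97.1 290.1] yaw 102.32 F [ 2.2  1.  -0. ] w 43.0 t 1.15 j7 80.1
```

```bash
python3 -m inch '[{"tx":2,"ty":-36.1,"tz":-6.6,"wx":-0.7,"wy":0,"wz":0,"grip":0},{"tx":2,"ty":-36.1,"tz":-6.6,"wx":-0.7,"wy":0,"wz":0,"grip":0},{"tx":2,"ty":-36.1,"tz":-6.6,"wx":-0.7,"wy":0,"wz":0,"grip":0},{"tx":2,"ty":-36.1,"tz":-6.6,"wx":-0.7,"wy":0,"wz":0,"grip":0},{"tx":2,"ty":-36.1,"tz":-6.6,"wx":-0.7,"wy":0,"wz":0,"grip":0},{"tx":2,"ty":-36.1,"tz":-6.6,"wx":-0.7,"wy":0,"wz":0,"grip":0},{"tx":2,"ty":-36.1,"tz":-6.6,"wx":-0.7,"wy":0,"wz":0,"grip":0},{"tx":2,"ty":-36.1,"tz":-6.6,"wx":-0.7,"wy":0,"wz":0,"grip":0},{"tx":2,"ty":-36.1,"tz":-6.6,"wx":-0.7,"wy":0,"wz":0,"grip":0},{"tx":2,"ty":-36.1,"tz":-6.6,"wx":-0.7,"wy":0,"wz":0,"grip":0}]'; python3 -c "
from h import *
to([480,-250,200],103)"
```

```text
clock: 1.98
position: [369.4, -272.6, 269.8]
tool_rot: [[-0.001, -0.221, 0.975], [-0.003, 0.975, 0.221], [-1.0, -0.003, -0.001]]
contact_force: [-0.3, 0.1, -0.0]
width: 42.3
t [ 6.96 -0.22 11.3 ] wx -0.23705210368629537 now [ 369.4 -272.6  269.8] yaw 102.76 F [-0.3  0.1 -0. ] w 42.3 t 1.9833 j7 140.8
```

```bash
python3 -m inch '[{"tx":5,"ty":-0.2,"tz":11.3,"wx":-0.2,"wy":0,"wz":0,"grip":0},{"tx":5,"ty":-0.2,"tz":11.3,"wx":-0.2,"wy":0,"wz":0,"grip":0},{"tx":5,"ty":-0.2,"tz":11.3,"wx":-0.2,"wy":0,"wz":0,"grip":0},{"tx":5,"ty":-0.2,"tz":11.3,"wx":-0.2,"wy":0,"wz":0,"grip":0},{"tx":5,"ty":-0.2,"tz":11.3,"wx":-0.2,"wy":0,"wz":0,"grip":0},{"tx":5,"ty":-0.2,"tz":11.3,"wx":-0.2,"wy":0,"wz":0,"grip":0}]'; python3 -c "
from h import *
to([480,-250,200],103)
snap('wrist','w1.png')"
```

```text
clock: 2.48
position: [480.4, -244.0, 219.7]
tool_rot: [[-0.001, -0.229, 0.973], [-0.0, 0.973, 0.229], [-1.0, -0.0, -0.001]]
contact_force: [-0.1, -0.0, 0.1]
width: 42.4
t [ 1.97 -0.58 -0.17] wx 0.22610951081873054 now [ 480.4 -244.   219.7] yaw 103.23 F [-0.1 -0.   0.1] w 42.4 t 2.4833 j7 142.4
```

View pics/w1.png

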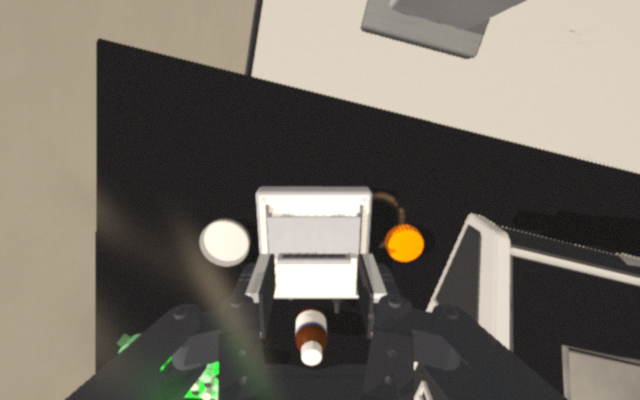

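The wrist view shows the box aligned with the tool. Its near edge is at row 187 (columns 257–370), the guard hood spans rows 215–255 (columns 268–360), and the fingertips are near (260,262) and (372,262). I'll zoom in for the exact edges.

Run:
```python
from h import *
im=cv2.imread('pics/w1.png')
cv2.imwrite('pics/w1c.png',cv2.resize(im[175:310,240:390],None,fx=4.4,fy=4.4,interpolation=cv2.INTER_NEAREST))
```

```text
(no output)
```

View pics/w1c.png

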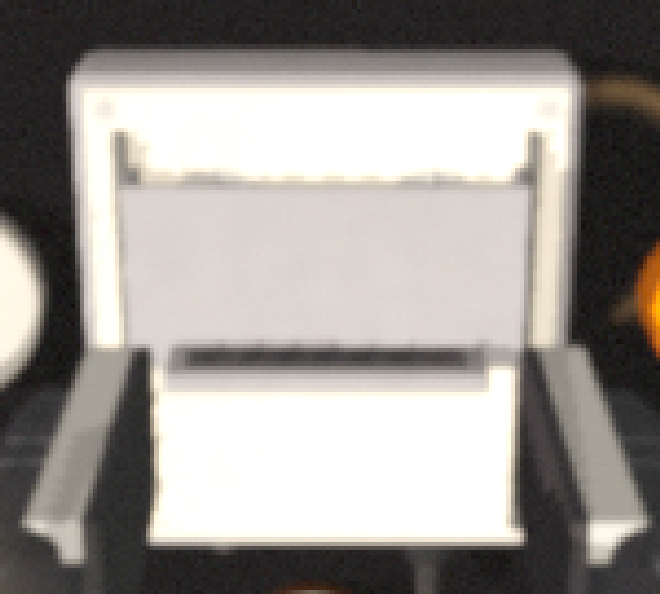

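Run:
```python
from h import *
f='w1.png'
u=lambda c,r:(240+c/4.4,175+r/4.4)
P={}
for n,c,r,z in [('deckNL',78,82,30),('deckNR',575,82,30),('hoodNL',123,186,49),('hoodNR',528,186,49),('lipTL',168,366,66),('lipTR',488,366,66),('deckFL',150,545,30),('deckFR',525,545,30)]:
    P[n]=onz(f,u(c,r),z); print(n,P[n].round(1))
d=np.load('pics/w1.png.npz')
for c,r in[(88,347),(135,347),(540,347),(590,347)]:
    p=onz(f,u(c,r),d['pos'][2]-8); print('tip tool',(d['rot'].T@(p-d['pos'])).round(1))
for a,b in(('deckNL','deckNR'),('hoodNL','hoodNR'),('lipTL','lipTR'),('deckFL','deckFR')):
    v=P[b]-P[a];print(a,np.linalg.norm(v).round(1),np.degrees(np.arctan2(v[1],v[0])).round(2),((P[a]+P[b])/2).round(1))
```

```text
deckNL [ 508.  -302.1   30. ]
deckNR [ 479.5 -180.6   30. ]
hoodNL [ 525.1 -284.7   49. ]
hoodNR [ 502.7 -189.    49. ]
lipTL [ 561.2 -264.6   66. ]
lipTR [ 543.7 -189.7   66. ]
deckFL [ 638.6 -259.    30. ]
deckFR [ 614.4 -155.4   30. ]
tip tool [  8.  -27.8  -8. ]
tip tool [  8.  -22.3  -8. ]
tip tool [ 8.  25.7 -8. ]
tip tool [ 8.  31.6 -8. ]
deckNL 124.8 103.19 [ 493.7 -241.3   30. ]
hoodNL 98.3 103.19 [ 513.9 -236.8   49. ]
lipTL 76.9 103.19 [ 552.4 -227.1   66. ]
deckFL 106.4 103.19 [ 626.5 -207.2   30. ]
```

Tool yaw (103.2°) and lateral position already match the box. The lip face is about 75 mm ahead of the TCP. Next I move over the roof and descend behind the lip.

```bash
python3 -m inch '[{"tx":3,"ty":0,"tz":4.6,"wx":0,"wy":0,"wz":0,"grip":0.1},{"tx":6,"ty":0,"tz":4.6,"wx":0,"wy":0,"wz":0,"grip":0.1},{"tx":9,"ty":0,"tz":4.6,"wx":0,"wy":0,"wz":0,"grip":0.1},{"tx":12,"ty":0,"tz":4.6,"wx":0,"wy":0,"wz":0,"grip":0.1},{"tx":14,"ty":0,"tz":4.6,"wx":0,"wy":0,"wz":0,"grip":0.1},{"tx":15,"ty":0,"tz":4.6,"wx":0,"wy":0,"wz":0,"grip":0.1},{"tx":15.9,"ty":0,"tz":4.6,"wx":0,"wy":0,"wz":0,"grip":0.1},{"tx":15.9,"ty":0,"tz":4.6,"wx":0,"wy":0,"wz":0,"grip":0.1},{"tx":15.9,"ty":0,"tz":4.6,"wx":0,"wy":0,"wz":0,"grip":0.1}]'; python3 -c "
from h import *
to([527.2,-233.3,60],103.2)
snap('wrist','w2.png')
im=cv2.imread('pics/w2.png');cv2.imwrite('pics/w2c.png',cv2.resize(im[110:350,180:460],None,fx=2.5,fy=2.5))"
```

```text
clock: 3.28
position: [526.1, -233.5, 62.0]
tool_rot: [[0.001, -0.229, 0.973], [-0.0, 0.973, 0.229], [-1.0, -0.001, 0.001]]
contact_force: [-0.9, 0.6, 0.3]
width: 46.8
t [ 0.2  -0.01  0.11] wx 0.038659931177278395 now [ 526.1 -233.5   62. ] yaw 103.24 F [-0.9  0.6  0.3] w 46.8 t 3.2833 j7 148.8
```

View pics/w2c.png

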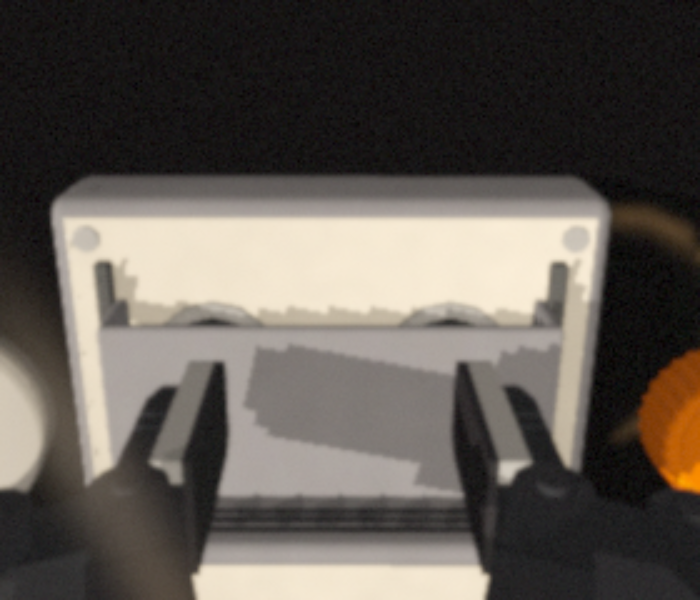

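The fingertips hover above the roof on the near side of the lip, with the buttons peeking out at crop (212,318) and (450,318). Now I push the guard.

```bash
python3 -m inch '[{"tx":0.2,"ty":-0.15,"tz":0.7,"wx":0,"wy":0,"wz":0,"grip":0.1},{"tx":0.2,"ty":-0.15,"tz":1.4,"wx":0,"wy":0,"wz":0,"grip":0.1},{"tx":0.2,"ty":-0.15,"tz":2.1,"wx":0,"wy":0,"wz":0,"grip":0.1},{"tx":0.2,"ty":-0.15,"tz":2.8,"wx":0,"wy":0,"wz":0,"grip":0.1},{"tx":0.2,"ty":-0.15,"tz":3.5,"wx":0,"wy":0,"wz":0,"grip":0.1},{"tx":0.2,"ty":-0.15,"tz":4.2,"wx":0,"wy":0,"wz":0,"grip":0.1},{"tx":0.2,"ty":-0.15,"tz":4.9,"wx":0,"wy":0,"wz":0,"grip":0.1},{"tx":0.2,"ty":-0.15,"tz":5.6,"wx":0,"wy":0,"wz":0,"grip":0.1},{"tx":0.2,"ty":-0.15,"tz":6.3,"wx":0,"wy":0,"wz":0,"grip":0.1},{"tx":0.2,"ty":-0.15,"tz":6.8,"wx":0,"wy":0,"wz":0,"grip":0.1}]'; python3 -c "
from h import *
to([600,-216,60],103.2)"
```

```text
clock: 4.17
position: [593.1, -218.7, 58.8]
tool_rot: [[0.0, -0.23, 0.973], [-0.0, 0.973, 0.23], [-1.0, -0.0, 0.0]]
contact_force: [-2.1, -0.6, 1.0]
width: 46.9
t [-0.12  0.11  0.73] wx 0.07515926956466501 now [ 593.1 -218.7   58.8] yaw 103.28 F [-2.1 -0.6  1. ] w 46.9 t 4.1667 j7 144.4
```

```bash
python3 -m inch '[{"tx":0,"ty":0,"tz":0.2,"wx":0,"wy":0,"wz":0,"grip":0.1},{"tx":0,"ty":0,"tz":0.4,"wx":0,"wy":0,"wz":0,"grip":0.1},{"tx":0,"ty":0,"tz":0.5,"wx":0,"wy":0,"wz":0,"grip":0.1},{"tx":0,"ty":0,"tz":0.5,"wx":0,"wy":0,"wz":0,"grip":0.1}]'; python3 -m inch '[{"tx":0,"ty":0,"tz":0.15,"wx":0,"wy":0,"wz":0,"grip":0.1},{"tx":0,"ty":0,"tz":0.3,"wx":0,"wy":0,"wz":0,"grip":0.1},{"tx":0,"ty":0,"tz":0.3,"wx":0,"wy":0,"wz":0,"grip":0.1}]'
```

```text
clock: 4.5
position: [597.1, -217.7, 58.8]
tool_rot: [[-0.0, -0.229, 0.973], [0.0, 0.973, 0.229], [-1.0, 0.0, -0.0]]
contact_force: [-0.2, -0.2, -0.9]
width: 47.3
clock: 4.75
position: [597.6, -217.8, 58.6]
tool_rot: [[-0.004, -0.228, 0.974], [0.001, 0.974, 0.228], [-1.0, 0.002, -0.004]]
contact_force: [-17.3, 0.5, 10.3]
width: 47.1
```

At the stop: force jumped to 17 N at along 532, where 533 was expected. I back off, rise and look.

```bash
python3 -m inch '[{"tx":0,"ty":0,"tz":-0.5,"wx":0,"wy":0,"wz":0,"grip":0.1},{"tx":0,"ty":0,"tz":-2,"wx":0,"wy":0,"wz":0,"grip":0.1},{"tx":-2,"ty":0,"tz":-5,"wx":0,"wy":0,"wz":0,"grip":0.1},{"tx":-4,"ty":0,"tz":-6.8,"wx":0,"wy":0,"wz":0,"grip":0.1},{"tx":-4,"ty":0,"tz":-6.8,"wx":0,"wy":0,"wz":0,"grip":0.1},{"tx":-4,"ty":0,"tz":-6.8,"wx":0,"wy":0,"wz":0,"grip":0.1},{"tx":-4,"ty":0,"tz":-6.8,"wx":0,"wy":0,"wz":0,"grip":0.1}]'; python3 -c "
from h import *
to([600,-216,60],103.2)
snap('wrist','w3.png')
im=cv2.imread('pics/w3.png');cv2.imwrite('pics/w3c.png',cv2.resize(im[140:340,200:440],None,fx=3,fy=3))"
```

```text
clock: 5.33
position: [534.5, -232.2, 98.8]
tool_rot: [[0.001, -0.23, 0.973], [0.0, 0.973, 0.23], [-1.0, 0.0, 0.001]]
contact_force: [0.0, -0.8, 0.5]
width: 47.2
t [3.88 0.07 6.74] wx 0.1011180947020307 now [ 534.5 -232.2   98.8] yaw 103.3 F [ 0.  -0.8  0.5] w 47.2 t 5.3333 j7 146.5
```

View pics/w3c.png

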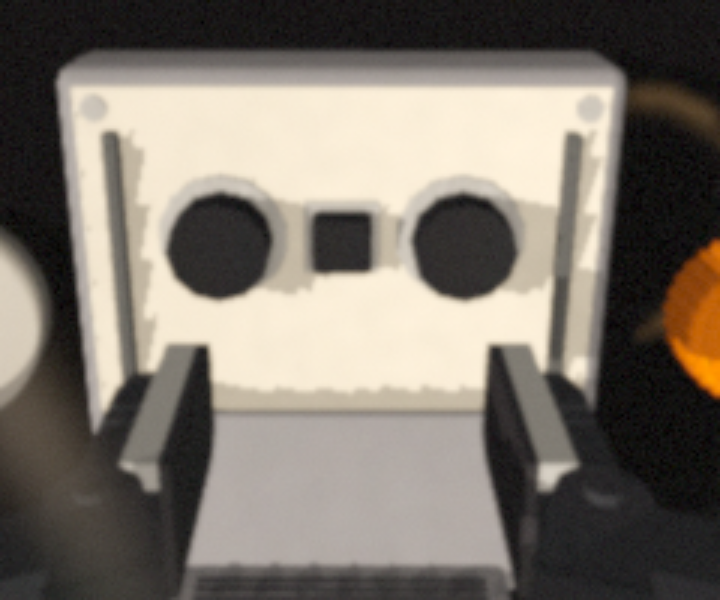

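The guard is at the stop and the buttons are uncovered, at crop (220,246) and (465,246), with the key at (342,241).

Run:
```python
from h import *
f='w3.png'; d=np.load('pics/w3.png.npz')
im=cv2.imread('pics/'+f); m=(im.max(2)<75).astype(np.uint8); m[:190]=0;m[245:]=0
P=[]
for k in cv2.findContours(m,cv2.RETR_EXTERNAL,cv2.CHAIN_APPROX_NONE)[0]:
    (c,r)=cv2.minEnclosingCircle(k)
    if 12<r<25 and 240<c[0]<400:
        p=onz(f,c,42);P.append(p);print(np.round(c,1),round(r,1),p.round(1))
print(np.linalg.norm(P[0]-P[1])); mid=(P[0]+P[1])/2; print(mid,'tool',d['rot'].T@(mid-d['pos']))
v=P[1]-P[0];print(np.degrees(np.arctan2(v[1],v[0])))
for c in[(165,346),(210,346),(488,346),(530,346)]:
    q=onz(f,(200+c[0]/3,140+c[1]/3),d['pos'][2]-6);print('tip',(d['rot'].T@(q-d['pos'])).round(1))
```

```text
[313.5 220.4] 12.1 [ 527.5 -234.1   42. ]
[354.2 221.5] 17.1 [ 522.  -207.3   42. ]
[273.  221.3] 17.2 [ 534.4 -260.5   42. ]
27.39191366617741
[ 524.71632169 -220.70027662   42.        ] tool [56.7636457  13.39514787 -6.91604816]
101.64875151143941
tip [  6.  -30.   -8.3]
tip [  6.  -22.3  -8.3]
tip [ 6.  25.3 -8.2]
tip [ 6.  32.6 -8.2]
```

```bash
python3 -m inch '[{"tx":1,"ty":-0.15,"tz":-0.6,"wx":0,"wy":0,"wz":0,"grip":0.1},{"tx":2.5,"ty":-0.15,"tz":-0.6,"wx":0,"wy":0,"wz":0,"grip":0.1},{"tx":4,"ty":-0.15,"tz":-0.6,"wx":0,"wy":0,"wz":0,"grip":0.1},{"tx":4.8,"ty":-0.15,"tz":-0.6,"wx":0,"wy":0,"wz":0,"grip":0.1},{"tx":4.8,"ty":-0.15,"tz":-0.6,"wx":0,"wy":0,"wz":0,"grip":0.1}]'; python3 -m inch '[{"tx":0.2,"ty":0,"tz":0,"wx":0,"wy":0,"wz":0,"grip":0.1},{"tx":0.2,"ty":0,"tz":0,"wx":0,"wy":0,"wz":0,"grip":0.1}]'; python3 -m inch '[{"tx":0.2,"ty":0,"tz":0,"wx":0,"wy":0,"wz":0,"grip":0.1},{"tx":0.2,"ty":0,"tz":0,"wx":0,"wy":0,"wz":0,"grip":0.1}]'; python3 -c "
from h import *
snap('wrist','w4.png')
im=cv2.imread('pics/w4.png');cv2.imwrite('pics/w4c.png',cv2.resize(im[110:350,180:460],None,fx=2.5,fy=2.5))"
```

```text
clock: 5.8
position: [527.3, -235.3, 48.5]
tool_rot: [[-0.003, -0.229, 0.973], [0.0, 0.973, 0.229], [-1.0, 0.001, -0.003]]
contact_force: [-0.2, 0.1, 0.9]
width: 47.2
clock: 5.97
position: [528.4, -235.7, 48.8]
tool_rot: [[-0.0, -0.229, 0.973], [-0.0, 0.973, 0.229], [-1.0, -0.0, -0.0]]
contact_force: [-0.2, 0.7, -0.1]
width: 46.9
clock: 6.13
position: [528.8, -235.8, 47.3]
tool_rot: [[0.001, -0.229, 0.973], [-0.001, 0.973, 0.229], [-1.0, -0.001, 0.001]]
contact_force: [-0.9, 0.6, 4.4]
width: 46.7
```

View pics/w4c.png

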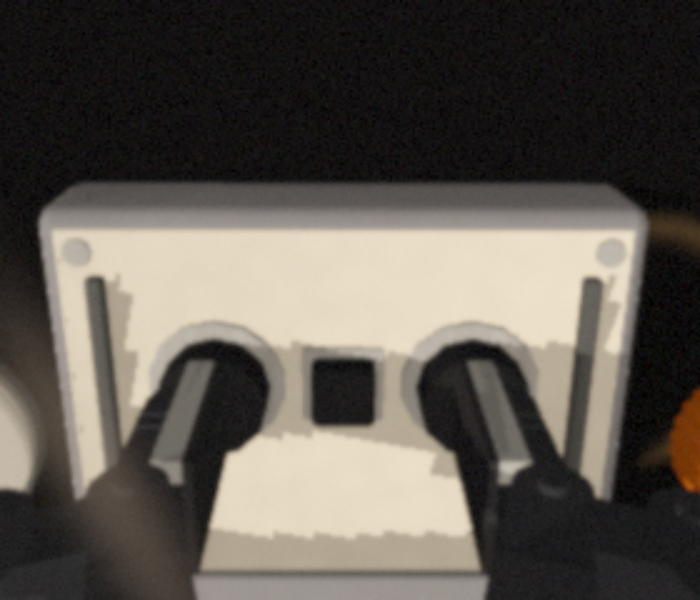

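Both fingertips sit on their round buttons, clear of the key, and contact just started at 4.4 N. Now I press in steps.

```bash
python3 -m inch '[{"tx":0.2,"ty":0,"tz":0,"wx":0,"wy":0,"wz":0,"grip":0.1},{"tx":0.4,"ty":0,"tz":0,"wx":0,"wy":0,"wz":0,"grip":0.1},{"tx":0.6,"ty":0,"tz":0,"wx":0,"wy":0,"wz":0,"grip":0.1},{"tx":0.6,"ty":0,"tz":0,"wx":0,"wy":0,"wz":0,"grip":0.1}]'; python3 -m inch '[{"tx":0.1,"ty":0,"tz":0,"wx":0,"wy":0,"wz":0,"grip":0.1},{"tx":0.2,"ty":0,"tz":0,"wx":0,"wy":0,"wz":0,"grip":0.1},{"tx":0.2,"ty":0,"tz":0,"wx":0,"wy":0,"wz":0,"grip":0.1}]'
```

```text
clock: 6.52
position: [528.7, -235.8, 41.5]
tool_rot: [[0.001, -0.229, 0.973], [-0.0, 0.973, 0.229], [-1.0, -0.0, 0.001]]
contact_force: [-1.7, 0.9, 9.2]
width: 46.8
clock: 6.77
position: [528.9, -235.9, 41.2]
tool_rot: [[0.002, -0.229, 0.973], [0.001, 0.973, 0.229], [-1.0, 0.0, 0.002]]
contact_force: [-12.8, 7.8, 45.0]
width: 47.0
```

```bash
H='{"tx":0,"ty":0,"tz":0,"wx":0,"wy":0,"wz":0,"grip":0.1}'; python3 -m inch '[{"tx":-0.07,"ty":0,"tz":0,"wx":0,"wy":0,"wz":0,"grip":0.1},{"tx":-0.07,"ty":0,"tz":0,"wx":0,"wy":0,"wz":0,"grip":0.1}]'; python3 -c "
from h import *
s=bot.get_state();print(s['contact_force'],s['wrist_torque'],s['tool_rot'].T@s['wrist_torque'],s['tool_rot'].T@s['contact_force'])
snap('wrist','w5.png')
im=cv2.imread('pics/w5.png');cv2.imwrite('pics/w5c.png',cv2.resize(im[110:350,180:460],None,fx=2.5,fy=2.5))"
```

```text
clock: 6.93
position: [528.9, -235.9, 41.3]
tool_rot: [[0.002, -0.229, 0.973], [0.0, 0.973, 0.229], [-1.0, -0.0, 0.002]]
contact_force: [-9.2, 4.7, 34.1]
width: 47.2
[-9.17521286  4.67135598 34.14998899] [1.12787664 2.05731606 0.04286205] [-0.04038592  1.74413228  1.5693514 ] [-34.16510438   6.643316    -7.79998979]
```

View pics/w5c.png

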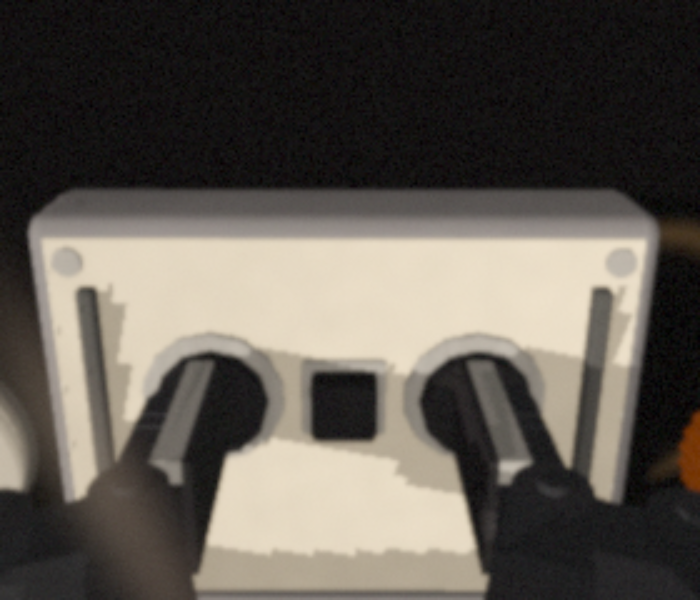

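Travel is the full 6 mm, both tops sit low in their collars and the key is untouched. Now I hold.

```bash
for i in 1 2 3 4; do python3 -m inch '[{"tx":0,"ty":0,"tz":0,"wx":0,"wy":0,"wz":0,"grip":0.1},{"tx":0,"ty":0,"tz":0,"wx":0,"wy":0,"wz":0,"grip":0.1},{"tx":0,"ty":0,"tz":0,"wx":0,"wy":0,"wz":0,"grip":0.1},{"tx":0,"ty":0,"tz":0,"wx":0,"wy":0,"wz":0,"grip":0.1},{"tx":0,"ty":0,"tz":0,"wx":0,"wy":0,"wz":0,"grip":0.1},{"tx":0,"ty":0,"tz":0,"wx":0,"wy":0,"wz":0,"grip":0.1},{"tx":0,"ty":0,"tz":0,"wx":0,"wy":0,"wz":0,"grip":0.1},{"tx":0,"ty":0,"tz":0,"wx":0,"wy":0,"wz":0,"grip":0.1},{"tx":0,"ty":0,"tz":0,"wx":0,"wy":0,"wz":0,"grip":0.1},{"tx":0,"ty":0,"tz":0,"wx":0,"wy":0,"wz":0,"grip":0.1}]' | grep -E 'clock|posi|force'; done
python3 -c "
from h import *
s=bot.get_state();print(s['tool_rot'].T@s['wrist_torque'],s['tool_rot'].T@s['contact_force'])"
```

```text
clock: 7.82
position: [528.9, -235.8, 41.3]
contact_force: [-8.0, 5.1, 33.6]
clock: 8.65
position: [528.9, -235.9, 41.3]
contact_force: [-9.6, 4.1, 33.7]
clock: 9.48
position: [528.8, -235.8, 41.3]
contact_force: [-9.2, 5.3, 33.0]
clock: 10.32
position: [528.8, -235.9, 41.3]
contact_force: [-9.2, 5.3, 33.8]
[0.01991191 1.7293242  1.5414333 ] [-33.77237857   7.21645218  -7.68949466]
```

Held from 6.8 s to 10.3 s. Now I let go, going straight up.

```bash
python3 -m inch '[{"tx":-1,"ty":0,"tz":0,"wx":0,"wy":0,"wz":0,"grip":0.1},{"tx":-3,"ty":0,"tz":0,"wx":0,"wy":0,"wz":0,"grip":0.1},{"tx":-6,"ty":0,"tz":0,"wx":0,"wy":0,"wz":0,"grip":0.1},{"tx":-9,"ty":0,"tz":-2,"wx":0,"wy":0,"wz":0,"grip":0.1},{"tx":-12,"ty":0,"tz":-4,"wx":0,"wy":0,"wz":0,"grip":0.1},{"tx":-13,"ty":0,"tz":-5,"wx":0,"wy":0,"wz":0,"grip":0.1},{"tx":-13,"ty":0,"tz":-5,"wx":0,"wy":0,"wz":0,"grip":0.1},{"tx":-13,"ty":0,"tz":-5,"wx":0,"wy":0,"wz":0,"grip":0.1}]'; python3 -c "
from h import *
snap('wrist','w6.png')
im=cv2.imread('pics/w6.png');cv2.imwrite('pics/w6c.png',cv2.resize(im[130:380,180:460],None,fx=2.4,fy=2.4))"
```

```text
clock: 10.98
position: [480.0, -246.7, 169.9]
tool_rot: [[0.001, -0.229, 0.973], [0.0, 0.973, 0.229], [-1.0, 0.0, 0.002]]
contact_force: [0.4, 0.4, -1.1]
width: 47.2
```

View pics/w6c.png

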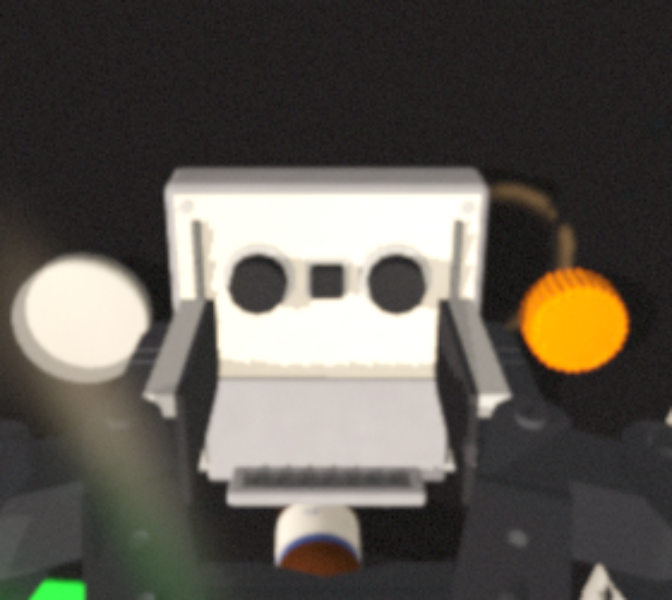

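The guard is still open, both buttons are back up, and the cap, dish and bottle are standing. The robot is clear, so I hand in with a final numeric check of the guard position.

Run:
```python
from h import *
u=lambda c,r:(180+c/2.4,130+r/2.4)
e=np.array([.9736,.2284,0])
b=(onz('w6.png',u(259,283),42)+onz('w6.png',u(397,283),42))/2
h=(onz('w6.png',u(215,379),49)+onz('w6.png',u(440,379),49))/2
print('hood edge beyond button row',(h-b)@e,'(expect 37)')
print(job.close_job())
```

```text
hood edge beyond button row 39.612194878044896 (expect 37)
the job is handed in; nothing more can be done
None
```

I pushed the guard back to its far stop and pressed both round buttons together for about 3.5 s. Then I let go straight up, with the guard left open, and handed the job in at about 11 s of the 50 s allowed.

- **Guard:** the push force jumped to 17 N within a millimetre of where the stop should be. In the last picture its near edge measured 39.6 mm beyond the button row, against 37 mm expected. That difference is within my picture-reading error.
- **Buttons:** the fingertips travelled the full 6 mm, with 33–34 N in total during the hold. The press briefly peaked at 45 N through the fingertips before I eased off. The wrist torque did not suggest an uneven press, but I had no direct reading of each button's travel.
- **Everything else:** after release both buttons were back up, the square key looked untouched, and the wrist force was about zero. The bottle, cap and dish looked undisturbed in the last picture. I did not look at the marker again, but the arm stayed well clear of it.

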